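# Sort the glue syringes and put the good ones on to warm

## Robot

A 6-joint arm with a two-finger parallel gripper is mounted at the origin on the work surface. World frame = base frame: x ahead of the robot, y to its left, z up, the work surface at z = 0. Lengths are in m, angles in rad, forces in N, time in s.
With the tool pointing down it reaches from about 0.35 to 0.975 m from the base axis. Payload 4.9 kg.
Tool frame: the origin (TCP) lies at the very end of the fingers, on their centre line; the grasp point (between the pads) lies 19 mm behind it; z points along the fingers, y is the line along which they close (so a half turn about z gives the same grasp; the last joint's range is limited). The gripper opens to 85 mm and grips with 20 to 120 N. Pads are 22 mm wide; open, the fingers measure 114 mm over their backs; the gripper's body (76 mm by 85 mm) begins 54 mm behind the grasp point. The pads swing forward as they close: fully open they stand 13 mm farther back than shut.
Start: joints at [-1.464, 0.053, 1.613, -0, 1.476, -0.119], TCP at [0.14, -0.609, 0.231] pointing down, gripper open.
Joint ranges: [-3.01, 3.01], [-1.01, 2.22], [0.06, 2.58], [-1.02, 4.17], [0.09, 2.62], [-3.14, 3.14]. Speed limits (rad/s): [2.57, 2.57, 3.14, 3.14, 3.14, 3.14].

## Interface

Orientations are given as a rotation vector (axis times angle).
In Python, from station import * gives the robot as it stands.
- The arm moves only by the shell command python3 -m crank 'ROWS' [OPENING] [FORCE]. ROWS is JSON, a list of rows, each an object with "offset": the shift along the tool's x, y, z in m, a list of three; "twist": the turn, a rotation vector about the tool's x, y, z in degrees, a list of three. In form: [{"offset": [x, y, z], "twist": [rx, ry, rz]}, ...]. A call has 1 to 20 rows; each row is the pose to reach, as a shift and turn from the pose commanded when the call began, along the tool's axes at that moment; what a row does not reach only later rows make up. A row lasts 1/8 s, in which the tool goes at most 62.5 mm and 10.7 degrees, less where a joint would pass 70% of its speed; a pose out of reach is approached as far as the arm can. A call with a gripper value outside its range is refused whole. OPENING is the opening, from 0 (shut) to 1 (fully open), set as the call begins (- or left out, the last holds). The fingers move at their own pace and stop on an object; FORCE is the grip in N (left out, the last holds). Time passes only in rows, so rows that repeat a pose let the fingers close. It gives the time, the measured TCP pose, the force, the opening and the grip force at its end, in the units of the state.
- get_obs(): the state, without advancing time (a new reading comes with each control period).
- get_image(name): name is "scene" or "top" or "wrist"; returns the picture (400x640x3 uint8, red, green, blue); there is no depth.
- get_calibration(name): a dict with "intrinsics" (3x3 intrinsics, pixels), "world_from_camera" (4x4, takes a point from camera to world coordinates); the wrist camera has in their place "tool_from_camera" (4x4, takes a point from camera to tool coordinates, whose origin is the TCP and whose axes are the flange's). Camera axes: x right, y up, looking along -z (the intrinsics and any distortion apply to the point x, -y, -z); pixel columns grow to the right and rows downward; lengths in m; the calibration is good to about 2 mm. A picture is of the moment at which its call begins: read the wrist's pose just before it. get_calibration takes no time and is no camera call.
- finish_job(): hands the job in; it is judged then, once.
Trained networks look in the newest picture that a camera, given by its name, has taken for a name from the list of things; names that differ only in an ending like _2 or _b are one class to them, and where a whole thing is asked for, a point or a joint stands for the part that bears it (a point fixed in the world has none). Each returns a list of dicts, best first, with "confidence" (0 to 1); they miss things now and then, are a little off and sometimes report something else, mostly with a low value. They report only what shows in the picture. A call takes as long as a camera call. They do not tell look-alikes from the thing itself.
- cut_out(query, camera): "region" (400x640 bool, what is visible of it) and "rect" ([centre column, centre row, width, height] in pixels, round what is visible of it).
The state is a dict: "t": time; "q": joint angles; "dq": joint speeds; "effort": joint torques, N m; "tool_pos": TCP position; "tool_rot": TCP orientation; "contact_force": force on the tool from outside, world axes, zero at the start; "wrist_torque": the same for the moment, N m; "opening": finger opening in m; "grip_force": force on a finger pad.
Only numpy, scipy, OpenCV 4.12 (cv2) and the standard library are available. Lean on these libraries where they do the work, as an engineer would, in place of code of your own. Each camera call takes 0.05 s, during which the arm holds its last target. There are 200 camera calls.

## Task

Get the glue ready: lay every syringe that still has glue in it (plunger standing out) flat in a lane of the warmer, one to a lane with its whole barrel on the hot plate, and put every spent one (plunger pushed home) in the waste bin, including any left on the warmer. The warmer may have been left on: its mains toggle must be off whenever you handle a syringe on the hot plate, and once all is sorted switch it on. Do not press in or pull out any plunger, and leave the other things on the bench where they are.

Things in the scene. Friction and masses are not known exactly. Their poses are not given: they have to be found in the camera images.
- warmer: Syringe warmer, fixed: low box 150 (its x) x 252 mm (y). Origin: centre of its underside, x to its back, z up. Aluminium hot plate on top at z = 34 mm, y = -66 to 123, full depth; round ribs 6 mm high along x at y = -66, -3, 60, 123 mm make 3 lanes 57 mm wide (centres y = -34.5, 28.5, 91.5), open front and back. Control end: y = -126 to -71, top z = 46; a dial 10 mm high at x = 43 behind the toggle.
- power (a joint): Mains toggle, steel bat handle 36 mm long, 10 mm thick near the tip, on the warmer's control end; pivot at x = -20, y = -97.5, z = 46 mm in the warmer's frame. Rad: 0 = OFF, leans 26 degrees to the warmer's front (-x); 0.9 = ON, leans as far to its back (+x). Snaps over centre at 0.45, never rests between; about 4 N sideways at the tip flips it. May start either way.
- toggle_tip (a point): A point just inside the toggle's tip, 35 mm from its pivot, moving with it: 15 mm in front of the pivot when off, 15 mm behind it when on, 32 mm above the control end's top.
- bin: Waste bin, fixed: an open grey plastic box 180 mm (its x) x 240 mm (its y), 60 mm high, walls and floor 4 mm; origin at the centre of its underside, z up.
- syr_a (a point): Glue syringe A (all look alike): centre of its twin white barrel, 9 mm above what it lies on. Barrel 100 long (x) x 37 wide (y) x 18 mm high, upright sides; black nozzle cap to 66 mm along +x; white flange 48 wide, 18 high at 50 to 54 mm along -x; black plunger with a thumb plate 40 mm wide beyond. 50 to 80 g. Either broad face may be up. Absent in some starts.
- plunger_a (a joint): Plunger of syringe A, m pulled out: under 0.005 = pushed home, spent (thumb plate ends 62 mm from the barrel's centre along -x); 0.032 to 0.058 = holds glue (plate that much further out). Stiff: about 7 N moves it; stays where it is.
- syr_b (a point): Glue syringe B (all look alike): centre of its twin white barrel, 9 mm above what it lies on. Barrel 100 long (x) x 37 wide (y) x 18 mm high, upright sides; black nozzle cap to 66 mm along +x; white flange 48 wide, 18 high at 50 to 54 mm along -x; black plunger with a thumb plate 40 mm wide beyond. 50 to 80 g. Either broad face may be up. Absent in some starts.
- plunger_b (a joint): Plunger of syringe B, m pulled out: under 0.005 = pushed home, spent (thumb plate ends 62 mm from the barrel's centre along -x); 0.032 to 0.058 = holds glue (plate that much further out). Stiff: about 7 N moves it; stays where it is.
- syr_c (a point): Glue syringe C (all look alike): centre of its twin white barrel, 9 mm above what it lies on. Barrel 100 long (x) x 37 wide (y) x 18 mm high, upright sides; black nozzle cap to 66 mm along +x; white flange 48 wide, 18 high at 50 to 54 mm along -x; black plunger with a thumb plate 40 mm wide beyond. 50 to 80 g. Either broad face may be up. Absent in some starts.
- plunger_c (a joint): Plunger of syringe C, m pulled out: under 0.005 = pushed home, spent (thumb plate ends 62 mm from the barrel's centre along -x); 0.032 to 0.058 = holds glue (plate that much further out). Stiff: about 7 N moves it; stays where it is.
- syr_d (a point): Glue syringe D (all look alike): centre of its twin white barrel, 9 mm above what it lies on. Barrel 100 long (x) x 37 wide (y) x 18 mm high, upright sides; black nozzle cap to 66 mm along +x; white flange 48 wide, 18 high at 50 to 54 mm along -x; black plunger with a thumb plate 40 mm wide beyond. 50 to 80 g. Either broad face may be up. Absent in some starts.
- plunger_d (a joint): Plunger of syringe D, m pulled out: under 0.005 = pushed home, spent (thumb plate ends 62 mm from the barrel's centre along -x); 0.032 to 0.058 = holds glue (plate that much further out). Stiff: about 7 N moves it; stays where it is.
- syr_e (a point): Glue syringe E (all look alike): centre of its twin white barrel, 9 mm above what it lies on. Barrel 100 long (x) x 37 wide (y) x 18 mm high, upright sides; black nozzle cap to 66 mm along +x; white flange 48 wide, 18 high at 50 to 54 mm along -x; black plunger with a thumb plate 40 mm wide beyond. 50 to 80 g. Either broad face may be up. Absent in some starts.
- plunger_e (a joint): Plunger of syringe E, m pulled out: under 0.005 = pushed home, spent (thumb plate ends 62 mm from the barrel's centre along -x); 0.032 to 0.058 = holds glue (plate that much further out). Stiff: about 7 N moves it; stays where it is.
- syr_f (a point): Glue syringe F (all look alike): centre of its twin white barrel, 9 mm above what it lies on. Barrel 100 long (x) x 37 wide (y) x 18 mm high, upright sides; black nozzle cap to 66 mm along +x; white flange 48 wide, 18 high at 50 to 54 mm along -x; black plunger with a thumb plate 40 mm wide beyond. 50 to 80 g. Either broad face may be up. Absent in some starts.
- plunger_f (a joint): Plunger of syringe F, m pulled out: under 0.005 = pushed home, spent (thumb plate ends 62 mm from the barrel's centre along -x); 0.032 to 0.058 = holds glue (plate that much further out). Stiff: about 7 N moves it; stays where it is.
- syr_g (a point): Glue syringe G (all look alike): centre of its twin white barrel, 9 mm above what it lies on. Barrel 100 long (x) x 37 wide (y) x 18 mm high, upright sides; black nozzle cap to 66 mm along +x; white flange 48 wide, 18 high at 50 to 54 mm along -x; black plunger with a thumb plate 40 mm wide beyond. 50 to 80 g. Either broad face may be up. Absent in some starts.
- plunger_g (a joint): Plunger of syringe G, m pulled out: under 0.005 = pushed home, spent (thumb plate ends 62 mm from the barrel's centre along -x); 0.032 to 0.058 = holds glue (plate that much further out). Stiff: about 7 N moves it; stays where it is.
- syr_h (a point): Glue syringe H (all look alike): centre of its twin white barrel, 9 mm above what it lies on. Barrel 100 long (x) x 37 wide (y) x 18 mm high, upright sides; black nozzle cap to 66 mm along +x; white flange 48 wide, 18 high at 50 to 54 mm along -x; black plunger with a thumb plate 40 mm wide beyond. 50 to 80 g. Either broad face may be up. Absent in some starts.
- plunger_h (a joint): Plunger of syringe H, m pulled out: under 0.005 = pushed home, spent (thumb plate ends 62 mm from the barrel's centre along -x); 0.032 to 0.058 = holds glue (plate that much further out). Stiff: about 7 N moves it; stays where it is.
- screwdriver: Bystander, not part of the job: screwdriver lying on the bench. Origin at its underside.
- tape_measure: Bystander, not part of the job: black tape measure, 66 x 34 x 60 mm. Origin at its underside.
- masking_tape: Bystander, not part of the job: roll of masking tape, 100 mm across. Origin at its underside.
- pencil_mug: Bystander, not part of the job: mug with pencils, 85 mm high (pencils to 140 mm). Origin at its underside.
Mind the look-alikes: they are no part of the job. What is shaped like the part that bears syr_a but blue or red is not meant. What is shaped like the part that bears syr_h but yellow is not meant.

How it is judged:
By the outcome, as a careful person would: the job done as asked, in the order asked, and still so for the second after the job is handed in, with the robot touching nothing.
Of syringe_b, syringe_c, syringe_d, syringe_e, syringe_f, syringe_g, syringe_h only 5 to 7 are there at a start; the rules pass over those that are not, and their reading is None.
At some moment in a run one of syringe_a, syringe_b, syringe_c, syringe_d, syringe_e, syringe_f, syringe_g, syringe_h may be knocked a few centimetres aside while the robot is not near it.
Once in a run the grip may slacken for a moment while it holds something.
It also fails if it takes over 210 s, if anything falls off the work surface, if the arm or the gripper's body presses on something with over 40 N, if the wrist force passes 120 N, or if a joint passes its speed limit or range.

## Working session

There is one attempt and no reset: what is moved stays moved. The work goes in short steps, Python scripts to look and compute and a shell command to move; the robot and the scene stay as the last step left them, time stands still between calls to the robot, and variables do not carry over. Pictures are saved under pics/ and viewed, at most 14 in all, crops included, and the job is handed in when it is done.

```bash
mkdir -p pics
python3 - <<'E'
from station import *
import cv2,numpy as np
o=get_obs();print(o['t'],o['tool_pos'],o['tool_rot'])
for n in ['top','scene']:
    im=get_image(n);cv2.imwrite(f'pics/{n}0.png',im[:,:,::-1])
    c=get_calibration(n);print(n,np.round(c['intrinsics'],1).tolist(),np.round(c['world_from_camera'],3).tolist(),[k for k in c])
    for q in ['syr_a','warmer','bin','power']:
        for d in cut_out(q,n): print(q,round(d['confidence'],2),np.round(d['rect']))
print(get_calibration('wrist'))
E
```

```text
0.0 [ 0.13986671 -0.60850373  0.2300436 ] [-3.11950687e+00 -3.53671222e-01 -1.24619805e-04]
top [[408.7, 0.0, 313.0], [0.0, 408.7, 205.6], [0.0, 0.0, 1.0]] [[-0.018, 0.991, -0.132, 0.418], [-1.0, -0.018, -0.002, -0.039], [-0.004, 0.132, 0.991, 1.292], [0.0, 0.0, 0.0, 1.0]] ['intrinsics', 'world_from_camera']
syr_a 0.82 [303. 183.  15.  45.]
syr_a 0.81 [323. 247.  17.  46.]
syr_a 0.81 [219. 266.  20.  42.]
syr_a 0.75 [385. 280.  22.  60.]
syr_a 0.75 [280. 283.  22.  36.]
syr_a 0.72 [189. 205.  17.  41.]
syr_a 0.7 [145. 194.  37.  28.]
syr_a 0.61 [483. 290.  34.  37.]
syr_a 0.59 [208. 207.  17.  43.]
syr_a 0.59 [228. 210.  18.  60.]
warmer 0.96 [220. 207.  86.  59.]
bin 0.72 [381. 196.  87.  70.]
power 0.67 [229. 209.  13.  54.]
power 0.5 [190. 204.  20.  44.]
scene [[414.9, 0.0, 315.7], [0.0, 414.9, 197.0], [0.0, 0.0, 1.0]] [[-0.08, -0.7, 0.709, 1.547], [0.997, -0.068, 0.045, 0.033], [0.017, 0.711, 0.703, 1.036], [0.0, 0.0, 0.0, 1.0]] ['intrinsics', 'world_from_camera']
syr_a 0.91 [473. 233.  34.  22.]
syr_a 0.67 [396. 181.   8.  26.]
syr_a 0.65 [186. 157.  20.  18.]
syr_a 0.64 [319. 232.  14.  34.]
syr_a 0.63 [430. 216.  21.  36.]
syr_a 0.62 [305. 189.  11.  28.]
syr_a 0.57 [392. 210.  15.  42.]
syr_a 0.56 [345. 170.  25.  28.]
syr_a 0.53 [412. 212.  22.  29.]
syr_a 0.52 [259. 167.  14.  35.]
warmer 0.92 [402. 225.  78.  55.]
bin 0.68 [248. 213.  76.  52.]
bin 0.52 [392. 209.  12.  37.]
{'intrinsics': array([[328.93231891,   0.        , 322.12492566],
       [  0.        , 328.93231891, 193.50750728],
       [  0.        ,   0.        ,   1.        ]]), 'tool_from_camera': array([[ 6.05509225e-04,  9.56431018e-01,  2.91957773e-01,
         7.48599307e-02],
       [ 9.99999730e-01, -4.57783239e-04, -5.74298710e-04,
         8.36804643e-04],
       [-4.15623725e-04,  2.91958042e-01, -9.56431037e-01,
        -1.43214341e-01],
       [ 0.00000000e+00,  0.00000000e+00,  0.00000000e+00,
         1.00000000e+00]])}
```

Run:
```python
import cv2
im=cv2.imread('pics/top0.png')
c=im[130:340,110:530];cv2.imwrite('pics/top0c.png',cv2.resize(c,(800,400),interpolation=cv2.INTER_CUBIC))
```

```text
(no output)
```

View pics/top0c.png

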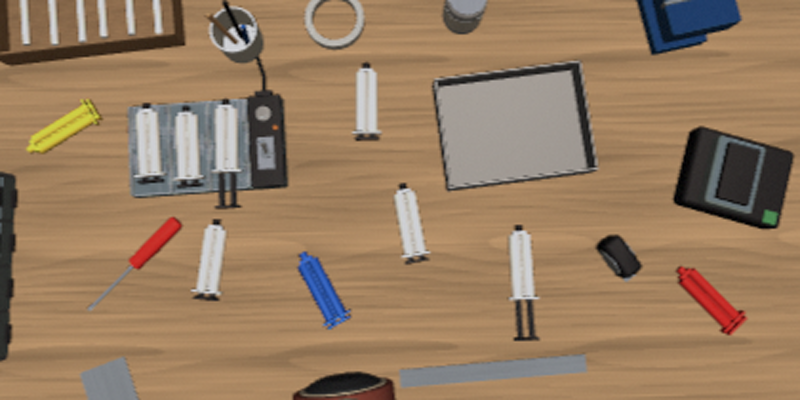

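The top view shows 7 syringes. On the warmer there are two spent at crop (148,145) and (187,147) and one full at (227,140). On the bench, spent ones lie at (366,100), (410,225) and (210,260), and a full one at (522,280). Next I measure their poses.

```bash
cat > h.py <<'E'
from station import *
import cv2,numpy as np
from scipy.spatial.transform import Rotation as R
def cam(n,o=None):
    c=get_calibration(n);K=np.array(c['intrinsics'])
    if n=='wrist':
        o=o or get_obs();T=np.eye(4);T[:3,:3]=R.from_rotvec(o['tool_rot']).as_matrix();T[:3,3]=o['tool_pos']
        return K,T@np.array(c['tool_from_camera'])
    return K,np.array(c['world_from_camera'])
def p2w(C,uv,z):
    K,T=C;uv=np.atleast_2d(np.asarray(uv,float))
    d=np.c_[(uv[:,0]-K[0,2])/K[0,0],-(uv[:,1]-K[1,2])/K[1,1],-np.ones(len(uv))]@T[:3,:3].T
    return (T[:3,3]+d*((z-T[2,3])/d[:,2])[:,None])
def w2p(C,p):
    K,T=C;q=(np.atleast_2d(p)-T[:3,3])@T[:3,:3]
    return np.c_[K[0,2]-K[0,0]*q[:,0]/q[:,2],K[1,2]+K[1,1]*q[:,1]/q[:,2]]
def yaw(o): x=R.from_rotvec(o['tool_rot']).as_matrix()[:,0];return np.degrees(np.arctan2(x[1],x[0]))
def go(p,yawdeg,o=None):
    """rows' offset/twist(z) from the present measured pose"""
    o=o or get_obs();M=R.from_rotvec(o['tool_rot']).as_matrix()
    tz=-(yawdeg-yaw(o)); tz=(tz+90)%180-90
    print('offset',np.round(M.T@(np.array(p)-o['tool_pos']),3).tolist(),'twist z',round(tz,1),'| q6',round(o['q'][5],2))
def syrs(n,im,C,z,conf=.5):
    """(conf, white barrel+flange rect centre, len, wid, angle of long axis, whole-mask extent along it either side)"""
    out=[]
    for d in cut_out('syr_a',n):
        if d['confidence']<conf: continue
        m=d['region']; hsv=cv2.cvtColor(im,cv2.COLOR_RGB2HSV)
        w=m&(hsv[...,1]<70)&(hsv[...,2]>140)
        if w.sum()<.3*m.sum(): continue
        v,u=np.nonzero(w); P=p2w(C,np.c_[u,v],z)[:,:2]
        (c,s,a)=cv2.minAreaRect((P*1000).astype(np.float32))
        if s[0]<s[1]: s=s[::-1];a+=90
        a=(a+90)%180-90
        ax=np.array([np.cos(np.radians(a)),np.sin(np.radians(a))])
        v,u=np.nonzero(m);A=p2w(C,np.c_[u,v],z)[:,:2]*1000
        e=(A-c)@ax
        out.append((d['confidence'],np.round(c),np.round(s),round(a,1),np.round([e.min(),e.max()])))
    return out
E
python3 - <<'E'
from h import *
C=cam('top');im=get_image('top')
for s in syrs('top',im,C,.015): print(*s)
f=lambda x,y:(110+x*.525,130+y*.525)
print('warmer corners TL,BL,plateTR,ctrlTR,ctrlBR,', p2w(C,[f(130,106),f(131,196),f(248,96)],.034)[:,:2].round(3).tolist(),p2w(C,[f(281,93),f(287,186),f(250,188)],.046)[:,:2].round(3).tolist())
print('bin',p2w(C,[f(432,82),f(581,61),f(597,170),f(448,189)],.06)[:,:2].round(3).tolist())
w=p2w(C,f(265,150),.06)[0];print('toggle',w)
E
```

```text
0.97 [599. 359.] [114.  40.] 8.2 [-69.  65.]
0.88 [603. 231.] [111.  44.] 3.4 [-113.   62.]
0.69 [662.  -3.] [107.  32.] -0.9 [-63.  63.]
0.68 [405. 252.] [110.  37.] -5.2 [-65.  61.]
0.56 [459. -72.] [109.  34.] 8.4 [-61.  58.]
0.55 [592. 293.] [111.  38.] 5.7 [-67.  61.]
warmer corners TL,BL,plateTR,ctrlTR,ctrlBR, [[0.655, 0.384], [0.508, 0.378], [0.669, 0.19]] [[0.67, 0.134], [0.518, 0.124], [0.516, 0.184]]
bin [[0.681, -0.112], [0.711, -0.353], [0.534, -0.37], [0.508, -0.133]]
toggle [0.57528408 0.15758006 0.06      ]
```

Run:
```python
from h import *
go([.60,.25,.30],4)
```

```text
offset [0.641, -0.734, -0.069] twist z 8.9 | q6 -0.12
```

```bash
R='' ; python3 -m crank '[{"offset":[0.641,-0.734,-0.069],"twist":[0,0,8.9]},{"offset":[0.641,-0.734,-0.069],"twist":[0,0,8.9]},{"offset":[0.641,-0.734,-0.069],"twist":[0,0,8.9]},{"offset":[0.641,-0.734,-0.069],"twist":[0,0,8.9]},{"offset":[0.641,-0.734,-0.069],"twist":[0,0,8.9]},{"offset":[0.641,-0.734,-0.069],"twist":[0,0,8.9]},{"offset":[0.641,-0.734,-0.069],"twist":[0,0,8.9]},{"offset":[0.641,-0.734,-0.069],"twist":[0,0,8.9]},{"offset":[0.641,-0.734,-0.069],"twist":[0,0,8.9]},{"offset":[0.641,-0.734,-0.069],"twist":[0,0,8.9]},{"offset":[0.641,-0.734,-0.069],"twist":[0,0,8.9]},{"offset":[0.641,-0.734,-0.069],"twist":[0,0,8.9]},{"offset":[0.641,-0.734,-0.069],"twist":[0,0,8.9]},{"offset":[0.641,-0.734,-0.069],"twist":[0,0,8.9]},{"offset":[0.641,-0.734,-0.069],"twist":[0,0,8.9]},{"offset":[0.641,-0.734,-0.069],"twist":[0,0,8.9]},{"offset":[0.641,-0.734,-0.069],"twist":[0,0,8.9]},{"offset":[0.641,-0.734,-0.069],"twist":[0,0,8.9]}]'
python3 - <<'E'
from h import *
o=get_obs();print(o['t'],o['tool_pos'],yaw(o));C=cam('wrist',o)
im=get_image('wrist');cv2.imwrite('pics/w1.png',im[:,:,::-1])
for s in syrs('wrist',im,C,.045,.4): print(*s)
for d in cut_out('power','wrist'):print(d['confidence'],d['rect'])
E
```

```text
t: 2.85
tool_pos: [0.6001, 0.2494, 0.3001]
tool_rot: [3.139, 0.111, -0.001]
contact_force: [0.7, 0.1, -0.4]
opening: 0.0855
grip_force: 0.0
2.85 [0.60009004 0.24935054 0.300073  ] 4.035094859410544
0.82 [593. 350.] [113.  47.] 6.2 [-66.  65.]
0.8 [ 397. -204.] [102.  34.] 19.8 [-84.  65.]
0.8 [581. 280.] [124.  46.] 0.4 [-63.  72.]
0.8 [597. 222.] [111.  45.] 4.1 [-113.   66.]
0.77 [423. 250.] [103.  42.] -7.1 [-62.  66.]
0.76 [663.  11.] [103.  42.] -0.3 [-62.  60.]
0.65 [473. -52.] [103.  42.] 9.2 [-61.  65.]
0.62 [610.5, 176.8, 59.1, 143.9]
0.2 [512.8, 163.6, 38.7, 8.9]
```

View pics/w1.png

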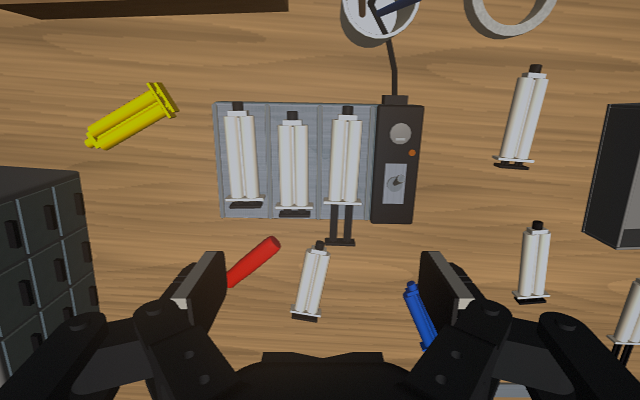

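Run:
```python
from h import *
im=cv2.imread('pics/w1.png');C=cam('wrist')
cv2.imwrite('pics/w1z.png',cv2.resize(im[90:235,205:435],(800,504),interpolation=cv2.INTER_CUBIC))
a=p2w(C,[(216,103),(222,219),(371,219)],.034);b=p2w(C,[(424,106),(413,223)],.046);print(a.round(3).tolist(),b.round(3).tolist())
# centre & yaw guess from corners
W=np.array([a[0],a[1],b[0],b[1]])[:,:2];L=np.array([[75,123],[-75,123],[75,-126],[-75,-126]])/1e3
from scipy.optimize import least_squares
f=lambda p:(W-(p[:2]+L@np.array([[np.cos(p[2]),np.sin(p[2])],[-np.sin(p[2]),np.cos(p[2])]]))).ravel()
s=least_squares(f,[.6,.25,.07]);p=s.x;print(p,np.degrees(p[2]),s.fun.round(3))
M=np.array([[np.cos(p[2]),-np.sin(p[2])],[np.sin(p[2]),np.cos(p[2])]])
g=lambda x,y,z:np.r_[p[:2]+M@[x,y],z]
for n,q in dict(piv=(-.02,-.0975,.046),off=(-.035,-.0975,.078),on=(-.005,-.0975,.078)).items(): print(n,g(*q).round(3),w2p(C,g(*q)).round(1))
```

```text
[[0.655, 0.379, 0.034], [0.505, 0.375, 0.034], [0.519, 0.177, 0.034]] [[0.669, 0.133, 0.046], [0.522, 0.124, 0.046]]
[0.58772856 0.25426071 0.05763636] 3.302320298937582 [-0.001 -0.002 -0.     0.002 -0.001  0.     0.002 -0.   ]
piv [0.573 0.156 0.046] [[393.8 183.4]]
off [0.558 0.155 0.078] [[398.6 202.9]]
on [0.588 0.157 0.078] [[400.7 178.1]]
```

View pics/w1z.png

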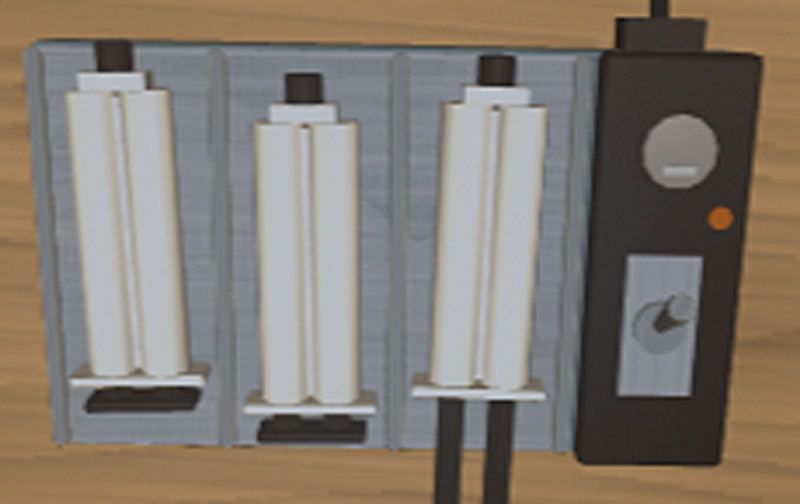

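The toggle tip is at about (400,177), which matches the projected ON position. The right-lane full syringe is well placed, so I'll leave it. First I switch off.

```bash
python3 -m crank '[{"offset":[0.009,0.092,0.16],"twist":[0,0,0.7]},{"offset":[0.009,0.092,0.16],"twist":[0,0,0.7]},{"offset":[0.009,0.092,0.16],"twist":[0,0,0.7]},{"offset":[0.009,0.092,0.16],"twist":[0,0,0.7]},{"offset":[0.009,0.092,0.16],"twist":[0,0,0.7]},{"offset":[0.009,0.092,0.16],"twist":[0,0,0.7]},{"offset":[0.009,0.092,0.2],"twist":[0,0,0.7]},{"offset":[0.009,0.092,0.235],"twist":[0,0,0.7]},{"offset":[0.009,0.092,0.235],"twist":[0,0,0.7]},{"offset":[0.0,0.092,0.235],"twist":[0,0,0.7]},{"offset":[-0.009,0.092,0.235],"twist":[0,0,0.7]},{"offset":[-0.018,0.092,0.235],"twist":[0,0,0.7]},{"offset":[-0.026,0.092,0.235],"twist":[0,0,0.7]},{"offset":[-0.026,0.092,0.235],"twist":[0,0,0.7]}]' 0 20
python3 - <<'E'
from h import *
o=get_obs();print(o['tool_pos'])
E
python3 -m crank '[{"offset":[0.01,-0.01,-0.06]},{"offset":[0.01,-0.05,-0.12]},{"offset":[-0.02,-0.11,-0.16]},{"offset":[-0.02,-0.13,-0.16]},{"offset":[-0.02,-0.13,-0.16]}]' 1
python3 - <<'E'
from h import *
o=get_obs();C=cam('wrist',o);im=get_image('wrist')
cv2.imwrite('pics/w2.png',im[:,:,::-1])
for s in syrs('wrist',im,C,.043,.4): print(*s)
u=w2p(C,[[.558,.155,.078],[.588,.157,.078]]);print(u)
u,v=u.mean(0).astype(int)
cv2.imwrite('pics/w2z.png',cv2.resize(im[max(v-60,0):v+60,u-80:u+80,::-1],None,fx=4,fy=4))
E
```

```text
t: 4.75
tool_pos: [0.5796, 0.1561, 0.0652]
tool_rot: [3.14, 0.092, -0.002]
contact_force: [0.7, -0.2, -0.2]
opening: -0.0002
grip_force: 0.0
[0.57962847 0.15611408 0.06522249]
0.97 [658.  16.] [89. 41.] -0.3 [-53.  44.]
0.7 [598. 221.] [126.  46.] -2.8 [-104.   65.]
0.63 [502. -34.] [62. 28.] 19.2 [-31.  48.]
0.63 [588. 283.] [130.  55.] -2.2 [-75.  65.]
[[319.93081047 310.40627916]
 [319.28248962 251.97439333]]invalid input at $[0]: expected keys offset, twist
```

View pics/w2z.png

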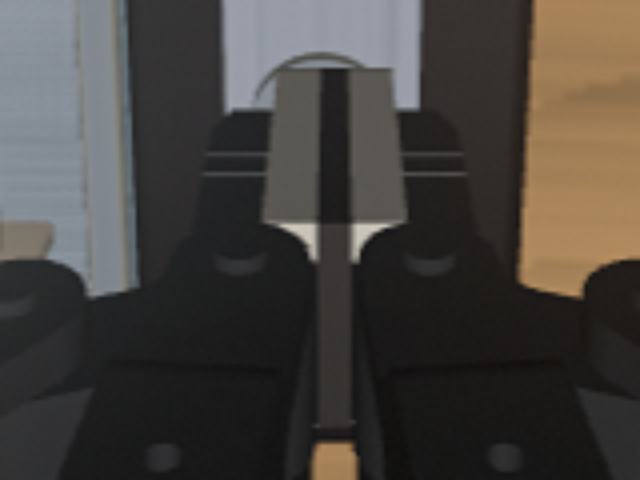

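```bash
python3 -m crank '[{"offset":[0.008,0,0],"twist":[0,0,0]},{"offset":[0.008,0,-0.06],"twist":[0,0,0]},{"offset":[0.024,-0.04,-0.09],"twist":[0,0,0]},{"offset":[0.024,-0.192,-0.09],"twist":[0,0,-2.7]},{"offset":[0.024,-0.192,-0.09],"twist":[0,0,-2.7]},{"offset":[0.024,-0.192,-0.09],"twist":[0,0,-2.7]},{"offset":[0.024,-0.192,-0.09],"twist":[0,0,-2.7]}]' 0.57 40
python3 - <<'E'
from h import *
o=get_obs();C=cam('wrist',o);im=get_image('wrist')
print(o['tool_pos'],yaw(o),o['opening'])
for s in syrs('wrist',im,C,.043,.4): print(*s)
a=im.copy()
for q in [[.558,.155,.078],[.588,.157,.078]]:
    u=w2p(C,q)[0]; cv2.circle(a,tuple(int(x) for x in u),3,(255,0,0) if q[0]<.57 else (0,255,0),1)
cv2.imwrite('pics/w3.png',a[:,:,::-1])
E
```

```text
t: 5.72
tool_pos: [0.5935, 0.3507, 0.1547]
tool_rot: [3.136, 0.169, -0.001]
contact_force: [0.5, -0.7, 0.9]
opening: 0.048
grip_force: 0.0
[0.59350534 0.35069395 0.15471854] 6.181721894507457 0.047953334118459374
0.87 [596. 216.] [114.  48.] 1.8 [-91.  68.]
0.84 [591. 281.] [125.  48.] 3.6 [-72.  63.]
0.56 [591. 346.] [114.  49.] 4.5 [-67.  68.]
```

View pics/w3.png

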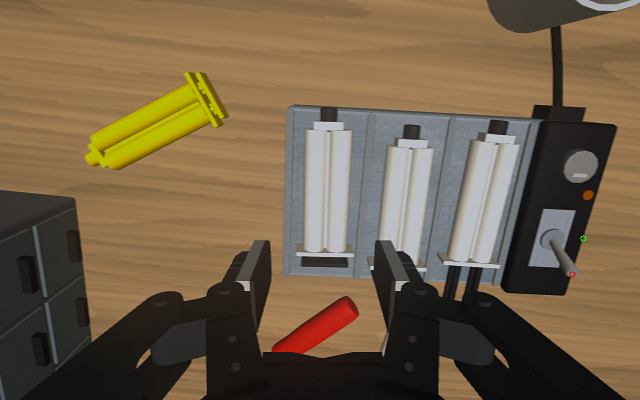

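Toggle is OFF (tip at 573,272 on the red mark). Now I grasp the lane-3 spent syringe.

```bash
python3 -m crank '[{"offset":[-0.003,0.0045,0.05],"twist":[0,0,1.5]},{"offset":[-0.003,0.0045,0.09],"twist":[0,0,1.5]},{"offset":[-0.003,0.0045,0.114],"twist":[0,0,1.5]},{"offset":[-0.003,0.0045,0.114],"twist":[0,0,1.5]}]'
python3 -m crank '[{"offset":[0,0,0],"twist":[0,0,0]},{"offset":[0,0,0],"twist":[0,0,0]},{"offset":[0,0,0],"twist":[0,0,0]},{"offset":[0,0,-0.03],"twist":[0,0,0]},{"offset":[0,0,-0.1],"twist":[0,0,0]},{"offset":[0,0,-0.1],"twist":[0,0,0]}]' 0.3 50
python3 - <<'E'
from h import *
o=get_obs();print(o['tool_pos'],yaw(o))
B=np.mean([[0.681, -0.112], [0.711, -0.353], [0.534, -0.37], [0.508, -0.133]],axis=0);print(B)
go([B[0],B[1]+.06,.12],5)
E
```

```text
t: 6.32
tool_pos: [0.5912, 0.3432, 0.0403]
tool_rot: [3.138, 0.122, -0.002]
contact_force: [-0.4, 0.5, 0.3]
opening: 0.0488
grip_force: 0.0
t: 7.08
tool_pos: [0.5944, 0.3461, 0.1486]
tool_rot: [-3.135, -0.125, -0.017]
contact_force: [-0.0, 1.0, 0.2]
opening: 0.0353
grip_force: 52.5
[0.59439181 0.34607495 0.14862479] 4.550456405557623
[ 0.6085 -0.242 ]
offset [-0.028, 0.528, 0.026] twist z -0.4 | q6 1.91
```

```bash
python3 -m crank '[{"offset":[-0.035,0.522,0],"twist":[0,0,-2.5]},{"offset":[-0.035,0.522,0],"twist":[0,0,-2.5]},{"offset":[-0.035,0.522,0],"twist":[0,0,-2.5]},{"offset":[-0.035,0.522,0],"twist":[0,0,-2.5]},{"offset":[-0.035,0.522,0],"twist":[0,0,-2.5]},{"offset":[-0.035,0.522,0],"twist":[0,0,-2.5]},{"offset":[-0.035,0.522,0],"twist":[0,0,-2.5]},{"offset":[-0.035,0.522,0],"twist":[0,0,-2.5]},{"offset":[-0.035,0.522,0],"twist":[0,0,-2.5]},{"offset":[-0.035,0.522,0],"twist":[0,0,-2.5]},{"offset":[-0.035,0.522,0.05],"twist":[0,0,-2.5]},{"offset":[-0.035,0.522,0.1],"twist":[0,0,-2.5]},{"offset":[-0.035,0.522,0.105],"twist":[0,0,-2.5]}]'
python3 -m crank '[{"offset":[0,0,0],"twist":[0,0,0]},{"offset":[0,0,0],"twist":[0,0,0]},{"offset":[0,0,-0.06],"twist":[0,0,0]},{"offset":[0,0,-0.11],"twist":[0,0,0]},{"offset":[0,0,-0.11],"twist":[0,0,0]}]' 0.62
python3 - <<'E'
from h import *
o=get_obs();C=cam('wrist',o);im=get_image('wrist');cv2.imwrite('pics/w4.png',im[:,:,::-1])
print(o['tool_pos'],yaw(o))
for s in syrs('wrist',im,C,.015,.4): print(*s)
go([.591,.281,.15],3.6)
E
```

```text
t: 8.7
tool_pos: [0.5938, -0.1751, 0.0312]
tool_rot: [-3.13, -0.196, 0.014]
contact_force: [-0.9, 0.6, -1.1]
opening: 0.0353
grip_force: 52.4
t: 9.32
tool_pos: [0.6022, -0.1805, 0.156]
tool_rot: [3.128, 0.193, 0.022]
contact_force: [0.3, -1.2, 0.1]
opening: 0.0532
grip_force: 0.0
[ 0.60218714 -0.18053545  0.15595801] 7.046566278908185
0.97 [662.  -6.] [111.  48.] -1.0 [-65.  66.]
0.94 [ 434. -251.] [34. 14.] -83.4 [-17.  17.]
0.83 [491. -70.] [45. 35.] 8.9 [-99.  37.]
0.63 [ 598. -179.] [115.  48.] 5.4 [-68.  66.]
offset [0.049, -0.458, -0.002] twist z 3.4 | q6 1.04
```

View pics/w4.png

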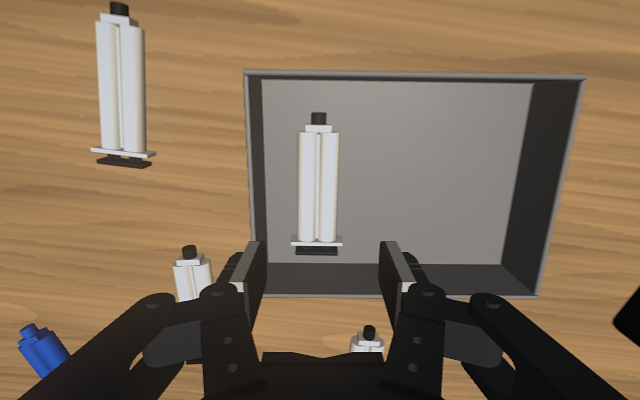

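Syringe 1 is in the bin at (318,180). Next is the spent one beside the bin.

```bash
python3 -m crank '[{"offset":[0.081,-0.166,0],"twist":[0,0,8]},{"offset":[0.081,-0.166,0],"twist":[0,0,8]},{"offset":[0.081,-0.166,0],"twist":[0,0,8]},{"offset":[0.081,-0.166,0.05],"twist":[0,0,8]},{"offset":[0.081,-0.166,0.1],"twist":[0,0,8]},{"offset":[0.081,-0.166,0.14],"twist":[0,0,8]},{"offset":[0.081,-0.166,0.149],"twist":[0,0,8]},{"offset":[0.081,-0.166,0.149],"twist":[0,0,8]}]' 0.75
python3 -m crank '[{"offset":[0,0,0],"twist":[0,0,0]},{"offset":[0,0,0],"twist":[0,0,0]},{"offset":[0,0,0],"twist":[0,0,0]},{"offset":[0,0,0],"twist":[0,0,0]},{"offset":[0,0,-0.06],"twist":[0,0,0]},{"offset":[0,0,-0.12],"twist":[0,0,0]},{"offset":[0,0,-0.13],"twist":[0,0,0]},{"offset":[-0.052,0.218,-0.13],"twist":[0,0,-8]},{"offset":[-0.052,0.218,-0.13],"twist":[0,0,-8]},{"offset":[-0.052,0.218,-0.13],"twist":[0,0,-8]},{"offset":[-0.052,0.218,-0.13],"twist":[0,0,-8]},{"offset":[-0.052,0.218,-0.13],"twist":[0,0,-8]},{"offset":[-0.052,0.218,-0.08],"twist":[0,0,-8]},{"offset":[-0.052,0.218,-0.04],"twist":[0,0,-8]},{"offset":[-0.052,0.218,-0.04],"twist":[0,0,-8]}]' 0.3 50
```

```text
t: 10.42
tool_pos: [0.6565, -0.0039, -0.0037]
tool_rot: [-3.141, 0.026, 0.004]
contact_force: [0.1, -0.4, 0.5]
opening: 0.0641
grip_force: 0.0
t: 12.3
tool_pos: [0.5983, -0.2181, 0.0319]
tool_rot: [-3.13, -0.194, 0.014]
contact_force: [-0.3, 0.9, -0.9]
opening: 0.0361
grip_force: 52.7
```

```bash
python3 -m crank '[{"offset":[0,0,0],"twist":[0,0,0]},{"offset":[0,0,0],"twist":[0,0,0]},{"offset":[0,0,-0.06],"twist":[0,0,0]},{"offset":[0,0,-0.12],"twist":[0,0,0]},{"offset":[-0.06,-0.06,-0.20],"twist":[0,0,0]},{"offset":[-0.07,-0.07,-0.22],"twist":[0,0,0]},{"offset":[-0.07,-0.07,-0.22],"twist":[0,0,0]},{"offset":[-0.07,-0.07,-0.22],"twist":[0,0,0]}]' 0.65
python3 - <<'E'
from h import *
o=get_obs();C=cam('wrist',o);im=get_image('wrist');cv2.imwrite('pics/w5.png',im[:,:,::-1])
print(o['tool_pos'],yaw(o))
for s in syrs('wrist',im,C,.015,.4): print(*s)
E
```

```text
t: 13.3
tool_pos: [0.5245, -0.1604, 0.2596]
tool_rot: [3.133, 0.193, 0.006]
contact_force: [-0.6, -0.0, -0.4]
opening: 0.0556
grip_force: 0.0
[ 0.52451286 -0.16035667  0.25957695] 7.056731143994179
0.89 [ 386. -254.] [111.  43.] 1.9 [-120.   70.]
0.56 [ 608. -259.] [269. 191.] -84.1 [-136.  136.]
0.55 [ 604. -228.] [116.  42.] 7.1 [-65.  68.]
```

View pics/w5.png

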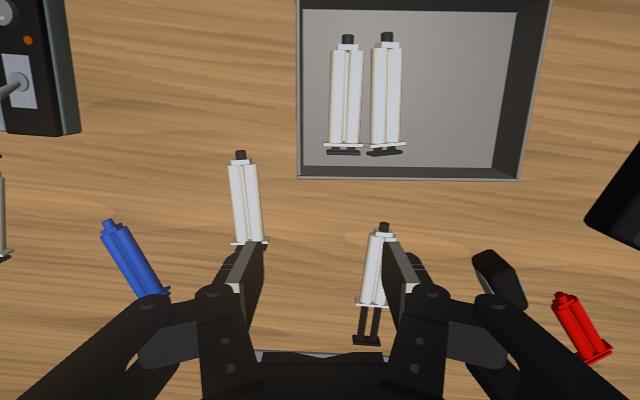

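Two are in the bin. The next spent one spans (240,155) to (250,243), partly behind the finger.

Run:
```python
from h import *
C=cam('wrist')
P=p2w(C,[(240,152),(249.5,243)],.012);print(P.round(4),np.linalg.norm(P[0]-P[1]))
d=P[0]-P[1];d/=np.linalg.norm(d);c=P[1]+d*.052;a=np.degrees(np.arctan2(d[1],d[0]));print(c,a)
go([c[0],c[1],.004],a)
```

```text
[[ 0.5198 -0.0637  0.012 ]
 [ 0.4029 -0.0818  0.012 ]] 0.118337768759714
[ 0.45424487 -0.07383893  0.012     ] 8.804216333783996
offset [-0.058, -0.094, 0.252] twist z -1.8 | q6 1.02
```

```bash
python3 -m crank '[{"offset":[-0.058,-0.094,0.06],"twist":[0,0,-1.8]},{"offset":[-0.058,-0.094,0.12],"twist":[0,0,-1.8]},{"offset":[-0.058,-0.094,0.18],"twist":[0,0,-1.8]},{"offset":[-0.058,-0.094,0.225],"twist":[0,0,-1.8]},{"offset":[-0.058,-0.094,0.252],"twist":[0,0,-1.8]},{"offset":[-0.058,-0.094,0.252],"twist":[0,0,-1.8]}]' 0.75
python3 -m crank '[{"offset":[0,0,0],"twist":[0,0,0]},{"offset":[0,0,0],"twist":[0,0,0]},{"offset":[0,0,0],"twist":[0,0,0]},{"offset":[0,0,0],"twist":[0,0,0]},{"offset":[0,0,-0.06],"twist":[0,0,0]},{"offset":[0,0,-0.12],"twist":[0,0,0]},{"offset":[0,0,-0.13],"twist":[0,0,0]},{"offset":[0.126,0.22,-0.13],"twist":[0,0,1.8]},{"offset":[0.126,0.22,-0.13],"twist":[0,0,1.8]},{"offset":[0.126,0.22,-0.13],"twist":[0,0,1.8]},{"offset":[0.126,0.22,-0.13],"twist":[0,0,1.8]},{"offset":[0.126,0.22,-0.13],"twist":[0,0,1.8]},{"offset":[0.126,0.22,-0.08],"twist":[0,0,1.8]},{"offset":[0.126,0.22,-0.04],"twist":[0,0,1.8]},{"offset":[0.126,0.22,-0.04],"twist":[0,0,1.8]}]' 0.3 50
```

```text
t: 14.15
tool_pos: [0.4497, -0.0725, -0.0005]
tool_rot: [-3.127, -0.241, 0.02]
contact_force: [-0.3, 0.0, 0.4]
opening: 0.0639
grip_force: 0.0
t: 16.02
tool_pos: [0.609, -0.2692, 0.0398]
tool_rot: [-3.129, -0.193, 0.014]
contact_force: [-0.6, -0.4, -0.7]
opening: 0.0358
grip_force: 50.5
```

```bash
python3 -m crank '[{"offset":[0,0,0],"twist":[0,0,0]},{"offset":[0,0,0],"twist":[0,0,0]},{"offset":[0,0,-0.06],"twist":[0,0,0]},{"offset":[0,0,-0.12],"twist":[0,0,0]},{"offset":[0,0,-0.18],"twist":[0,0,0]},{"offset":[-0.12,-0.54,-0.18],"twist":[0,0,9]},{"offset":[-0.12,-0.54,-0.18],"twist":[0,0,9]},{"offset":[-0.12,-0.54,-0.18],"twist":[0,0,9]},{"offset":[-0.12,-0.54,-0.18],"twist":[0,0,9]},{"offset":[-0.12,-0.54,-0.18],"twist":[0,0,9]},{"offset":[-0.12,-0.54,-0.18],"twist":[0,0,9]},{"offset":[-0.12,-0.54,-0.18],"twist":[0,0,9]},{"offset":[-0.12,-0.54,-0.18],"twist":[0,0,9]},{"offset":[-0.12,-0.54,-0.18],"twist":[0,0,9]},{"offset":[-0.12,-0.54,-0.18],"twist":[0,0,9]},{"offset":[-0.12,-0.54,-0.18],"twist":[0,0,9]},{"offset":[-0.12,-0.54,-0.18],"twist":[0,0,9]}]' 0.65
python3 - <<'E'
from h import *
o=get_obs();C=cam('wrist',o);im=get_image('wrist');cv2.imwrite('pics/w6.png',im[:,:,::-1])
print(o['tool_pos'],yaw(o))
for s in syrs('wrist',im,C,.015,.4): print(*s)
C=cam('top');im=get_image('top');print('top')
for s in syrs('top',im,C,.015): print(*s)
E
```

```text
t: 18.15
tool_pos: [0.4286, 0.2482, 0.226]
tool_rot: [-3.141, 0.057, -0.002]
contact_force: [0.0, -0.2, -0.6]
opening: 0.0554
grip_force: 0.0
[0.42859685 0.2481519  0.22600774] -2.075746759086588
0.83 [555. 215.] [67. 51.] -6.2 [-72.  34.]
0.79 [559. 282.] [62. 50.] -2.0 [-39.  31.]
0.66 [405. 253.] [111.  47.] -3.2 [-66.  66.]
top
0.93 [ 617. -274.] [121.  36.] 7.1 [-66.  65.]
0.84 [ 387. -252.] [110.  35.] -0.1 [-118.   61.]
0.82 [ 599. -175.] [115.  42.] 7.8 [-65.  65.]
0.79 [ 606. -224.] [115.  38.] 8.1 [-65.  65.]
0.65 [405. 251.] [110.  37.] -6.4 [-63.  64.]
0.65 [591. 290.] [111.  41.] 1.0 [-66.  62.]
0.55 [606. 232.] [116.  44.] 3.8 [-118.   62.]
```

View pics/w6.png

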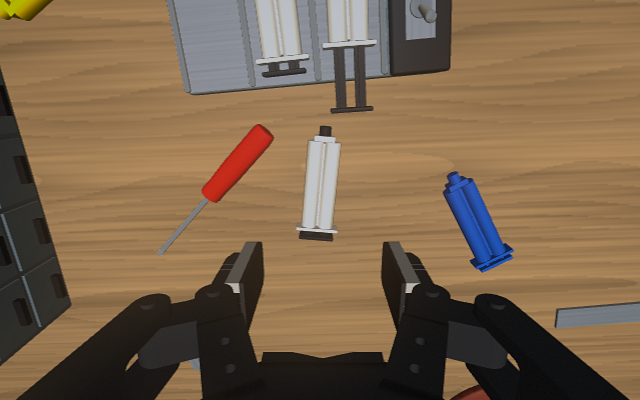

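Spent one at (320,185), clear of the screwdriver.

```bash
python3 -m crank '[{"offset":[-0.024,-0.003,0.06],"twist":[0,0,3]},{"offset":[-0.024,-0.003,0.12],"twist":[0,0,3]},{"offset":[-0.024,-0.003,0.18],"twist":[0,0,3]},{"offset":[-0.024,-0.003,0.21],"twist":[0,0,3]},{"offset":[-0.024,-0.003,0.222],"twist":[0,0,3]},{"offset":[-0.024,-0.003,0.222],"twist":[0,0,3]}]'
python3 -m crank '[{"offset":[0,0,0],"twist":[0,0,0]},{"offset":[0,0,0],"twist":[0,0,0]},{"offset":[0,0,0],"twist":[0,0,0]},{"offset":[0,0,-0.06],"twist":[0,0,0]},{"offset":[0,0,-0.12],"twist":[0,0,0]},{"offset":[0,0,-0.14],"twist":[0,0,0]},{"offset":[0.262,0.547,-0.14],"twist":[0,0,-12]},{"offset":[0.262,0.547,-0.14],"twist":[0,0,-12]},{"offset":[0.262,0.547,-0.14],"twist":[0,0,-12]},{"offset":[0.262,0.547,-0.14],"twist":[0,0,-12]},{"offset":[0.262,0.547,-0.14],"twist":[0,0,-12]},{"offset":[0.262,0.547,-0.14],"twist":[0,0,-12]},{"offset":[0.262,0.547,-0.14],"twist":[0,0,-12]},{"offset":[0.262,0.547,-0.14],"twist":[0,0,-12]},{"offset":[0.262,0.547,-0.14],"twist":[0,0,-12]},{"offset":[0.262,0.547,-0.14],"twist":[0,0,-12]},{"offset":[0.262,0.547,-0.14],"twist":[0,0,-12]},{"offset":[0.262,0.547,-0.14],"twist":[0,0,-12]},{"offset":[0.262,0.547,-0.08],"twist":[0,0,-12]},{"offset":[0.262,0.547,-0.05],"twist":[0,0,-12]}]' 0.3 50
```

```text
t: 19.1
tool_pos: [0.4042, 0.2528, 0.0033]
tool_rot: [3.138, -0.137, -0.001]
contact_force: [-0.1, 0.4, 0.2]
opening: 0.0555
grip_force: 0.0
t: 21.6
tool_pos: [0.6159, -0.3117, 0.0503]
tool_rot: [-3.133, -0.195, 0.005]
contact_force: [-1.2, 0.1, -0.3]
opening: 0.0355
grip_force: 50.6
```

```bash
python3 -m crank '[{"offset":[0,0,0],"twist":[0,0,0]},{"offset":[0,0,0],"twist":[0,0,0]},{"offset":[0,0,-0.05],"twist":[0,0,0]},{"offset":[0,0,-0.10],"twist":[0,0,0]},{"offset":[-0.197,-0.09,-0.17],"twist":[0,0,6]},{"offset":[-0.197,-0.09,-0.17],"twist":[0,0,6]},{"offset":[-0.197,-0.09,-0.17],"twist":[0,0,6]},{"offset":[-0.197,-0.09,-0.17],"twist":[0,0,6]},{"offset":[-0.197,-0.09,-0.17],"twist":[0,0,6]},{"offset":[-0.197,-0.09,-0.17],"twist":[0,0,6]}]' 0.55
python3 - <<'E'
from h import *
o=get_obs();C=cam('wrist',o);im=get_image('wrist');cv2.imwrite('pics/w7.png',im[:,:,::-1])
print(o['tool_pos'],yaw(o))
for s in syrs('wrist',im,C,.015,.4): print(*s)
E
```

```text
t: 22.85
tool_pos: [0.412, -0.2499, 0.2254]
tool_rot: [3.139, 0.029, 0.005]
contact_force: [0.1, -1.0, 0.7]
opening: 0.0467
grip_force: 0.0
[ 0.41201187 -0.24985644  0.22536996] 1.0482034829794793
0.84 [ 562. -233.] [46. 22.] 85.5 [-23.  27.]
0.78 [ 386. -253.] [111.  48.] 2.7 [-121.   66.]
0.69 [ 555. -185.] [46. 38.] 80.6 [-25.  23.]
0.64 [ 568. -282.] [39. 15.] 81.0 [-22.  23.]
```

View pics/w7.png

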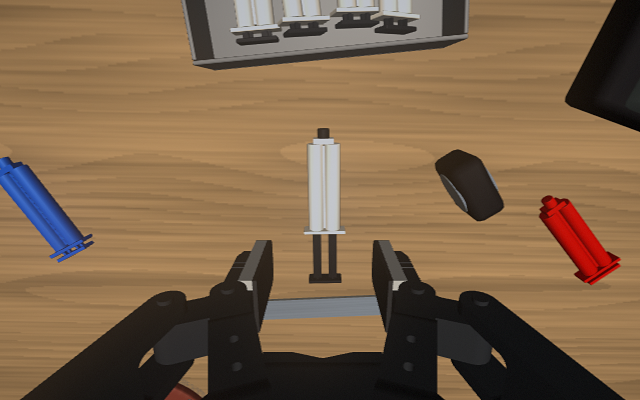

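Four are in the bin. Now I take the full one at (323,187) to lane 3.

```bash
python3 -m crank '[{"offset":[-0.026,0.0025,0.06],"twist":[0,0,0]},{"offset":[-0.026,0.0025,0.12],"twist":[0,0,0]},{"offset":[-0.026,0.0025,0.18],"twist":[0,0,0]},{"offset":[-0.026,0.0025,0.21],"twist":[0,0,0]},{"offset":[-0.026,0.0025,0.217],"twist":[0,0,0]},{"offset":[-0.026,0.0025,0.217],"twist":[0,0,0]}]' 0.65
python3 -m crank '[{"offset":[0,0,0],"twist":[0,0,0]},{"offset":[0,0,0],"twist":[0,0,0]},{"offset":[0,0,0],"twist":[0,0,0]},{"offset":[0,0,0],"twist":[0,0,0]},{"offset":[0,0,-0.06],"twist":[0,0,0]},{"offset":[0,0,-0.12],"twist":[0,0,0]},{"offset":[0,0,-0.15],"twist":[0,0,0]},{"offset":[0.215,-0.595,-0.15],"twist":[0,0,-2.3]},{"offset":[0.215,-0.595,-0.15],"twist":[0,0,-2.3]},{"offset":[0.215,-0.595,-0.15],"twist":[0,0,-2.3]},{"offset":[0.215,-0.595,-0.15],"twist":[0,0,-2.3]},{"offset":[0.215,-0.595,-0.15],"twist":[0,0,-2.3]},{"offset":[0.215,-0.595,-0.15],"twist":[0,0,-2.3]},{"offset":[0.215,-0.595,-0.15],"twist":[0,0,-2.3]},{"offset":[0.215,-0.595,-0.15],"twist":[0,0,-2.3]},{"offset":[0.215,-0.595,-0.15],"twist":[0,0,-2.3]},{"offset":[0.215,-0.595,-0.15],"twist":[0,0,-2.3]},{"offset":[0.215,-0.595,-0.15],"twist":[0,0,-2.3]},{"offset":[0.215,-0.595,-0.15],"twist":[0,0,-2.3]},{"offset":[0.215,-0.595,-0.15],"twist":[0,0,-2.3]}]' 0.3 50
python3 - <<'E'
from h import *
o=get_obs();C=cam('wrist',o);im=get_image('wrist');cv2.imwrite('pics/w8.png',im[:,:,::-1])
print(o['tool_pos'],yaw(o),o['opening'])
for s in syrs('wrist',im,C,.1,.4): print(*s)
go([.5904,.3461,.044],3.3)
E
```

```text
t: 23.7
tool_pos: [0.3858, -0.2528, 0.0066]
tool_rot: [-3.141, -0.029, 0.0]
contact_force: [0.3, 0.3, 0.5]
opening: 0.0556
grip_force: 0.0
t: 26.2
tool_pos: [0.5891, 0.3451, 0.1563]
tool_rot: [3.14, 0.09, -0.001]
contact_force: [0.3, 1.1, -0.1]
opening: 0.0352
grip_force: 50.5
[0.58910887 0.34506769 0.1563235 ] 3.273034909180563 0.03516388602977172
0.85 [605. 244.] [101.  38.] -1.0 [-68.  58.]
0.65 [602. 297.] [90. 32.] 8.4 [-54.  53.]
0.62 [555. 342.] [159.  50.] 3.3 [-80.  96.]
offset [0.001, -0.001, 0.113] twist z -0.1 | q6 1.94
```

View pics/w8.png

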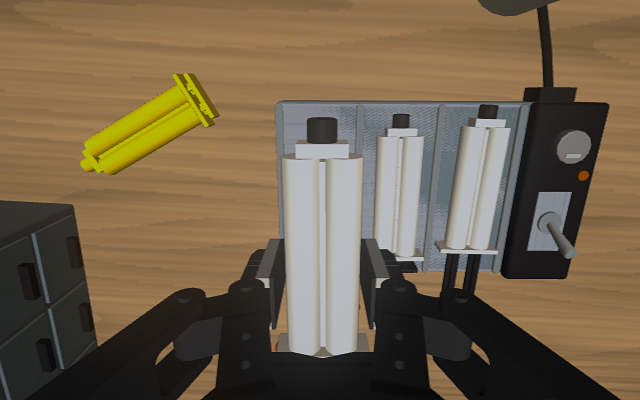

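Run:
```python
from h import *
C=cam('wrist')
print(p2w(C,[(323,157),(285,335),(362,335),(285,160),(361,157)],.166).round(3), p2w(C,[(322,103)],.034).round(3))
```

```text
[[0.639 0.347 0.166]
 [0.55  0.36  0.166]
 [0.552 0.322 0.166]
 [0.637 0.362 0.166]
 [0.64  0.331 0.166]] [[0.657 0.348 0.034]]
```

```bash
python3 -m crank '[{"offset":[0.001,-0.001,0.05],"twist":[0,0,0]},{"offset":[0.001,-0.001,0.09],"twist":[0,0,0]},{"offset":[0.001,-0.001,0.108],"twist":[0,0,0]},{"offset":[0.001,-0.001,0.113],"twist":[0,0,0]},{"offset":[0.001,-0.001,0.113],"twist":[0,0,0]}]'
python3 -m crank '[{"offset":[0,0,0],"twist":[0,0,0]},{"offset":[0,0,0],"twist":[0,0,0]},{"offset":[0,0,0],"twist":[0,0,0]},{"offset":[0,0,-0.04],"twist":[0,0,0]},{"offset":[0,0,-0.1],"twist":[0,0,0]},{"offset":[-0.003,0.065,-0.11],"twist":[0,0,0]},{"offset":[-0.003,0.065,-0.11],"twist":[0,0,0]},{"offset":[-0.003,0.065,-0.11],"twist":[0,0,0]},{"offset":[-0.003,0.065,-0.11],"twist":[0,0,0]}]' 0.56
python3 - <<'E'
from h import *
o=get_obs();C=cam('wrist',o);im=get_image('wrist');cv2.imwrite('pics/w9.png',im[:,:,::-1])
print(o['tool_pos'],yaw(o),o['opening'])
for s in syrs('wrist',im,C,.043,.4): print(*s)
E
```

```text
t: 26.92
tool_pos: [0.5913, 0.3477, 0.0449]
tool_rot: [-3.139, -0.091, -0.003]
contact_force: [-0.0, 1.1, -0.1]
opening: 0.0352
grip_force: 50.5
t: 28.05
tool_pos: [0.5905, 0.2831, 0.1522]
tool_rot: [3.14, 0.093, -0.003]
contact_force: [-0.4, -0.5, 1.0]
opening: 0.0478
grip_force: 0.0
[0.59049743 0.28305791 0.15223494] 3.381363619471733 0.04778706392867585
0.87 [585. 285.] [114.  50.] 5.9 [-69.  68.]
0.69 [595. 223.] [115.  48.] 5.6 [-114.   67.]
0.62 [590. 348.] [117.  41.] -0.2 [-123.   67.]
```

View pics/w9.png

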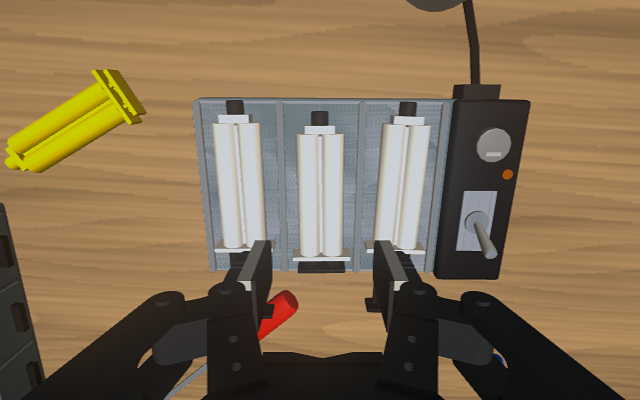

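Lane 3's full syringe sits well between its ribs. Now the spent one in the middle lane, centred at (321,195).

```bash
python3 -m crank '[{"offset":[-0.0045,-0.001,0.05],"twist":[0,0,0]},{"offset":[-0.0045,-0.001,0.07],"twist":[0,0,0]},{"offset":[-0.0045,-0.001,0.09],"twist":[0,0,0]},{"offset":[-0.0045,-0.001,0.11],"twist":[0,0,0]},{"offset":[-0.0045,-0.001,0.11],"twist":[0,0,0]}]' 0.52
python3 -m crank '[{"offset":[0,0,0],"twist":[0,0,0]},{"offset":[0,0,0],"twist":[0,0,0]},{"offset":[0,0,0],"twist":[0,0,0]},{"offset":[0,0,-0.04],"twist":[0,0,0]},{"offset":[0,0,-0.1],"twist":[0,0,0]},{"offset":[0,0,-0.12],"twist":[0,0,0]},{"offset":[-0.008,0.526,-0.12],"twist":[0,0,-3.7]},{"offset":[-0.008,0.526,-0.12],"twist":[0,0,-3.7]},{"offset":[-0.008,0.526,-0.12],"twist":[0,0,-3.7]},{"offset":[-0.008,0.526,-0.12],"twist":[0,0,-3.7]},{"offset":[-0.008,0.526,-0.12],"twist":[0,0,-3.7]},{"offset":[-0.008,0.526,-0.12],"twist":[0,0,-3.7]},{"offset":[-0.008,0.526,-0.12],"twist":[0,0,-3.7]},{"offset":[-0.008,0.526,-0.12],"twist":[0,0,-3.7]},{"offset":[-0.008,0.526,-0.12],"twist":[0,0,-3.7]},{"offset":[-0.008,0.526,-0.12],"twist":[0,0,-3.7]},{"offset":[-0.008,0.526,-0.07],"twist":[0,0,-3.7]},{"offset":[-0.008,0.526,-0.034],"twist":[0,0,-3.7]},{"offset":[-0.008,0.526,-0.034],"twist":[0,0,-3.7]}]' 0.3 50
```

```text
t: 28.78
tool_pos: [0.5855, 0.2827, 0.0413]
tool_rot: [3.139, 0.091, -0.005]
contact_force: [0.1, -0.5, 0.2]
opening: 0.0446
grip_force: 0.0
t: 31.15
tool_pos: [0.6064, -0.239, 0.0727]
tool_rot: [-3.13, -0.196, 0.012]
contact_force: [-0.3, 0.8, -1.2]
opening: 0.0356
grip_force: 51.6
```

```bash
python3 -m crank '[{"offset":[0,0,0],"twist":[0,0,0]},{"offset":[0,0,0],"twist":[0,0,0]},{"offset":[0,0,-0.06],"twist":[0,0,0]},{"offset":[0,0,-0.12],"twist":[0,0,0]},{"offset":[-0.028,-0.402,-0.12],"twist":[0,0,3.7]},{"offset":[-0.028,-0.402,-0.12],"twist":[0,0,3.7]},{"offset":[-0.028,-0.402,-0.12],"twist":[0,0,3.7]},{"offset":[-0.028,-0.402,-0.12],"twist":[0,0,3.7]},{"offset":[-0.028,-0.402,-0.12],"twist":[0,0,3.7]},{"offset":[-0.028,-0.402,-0.12],"twist":[0,0,3.7]},{"offset":[-0.028,-0.402,-0.12],"twist":[0,0,3.7]},{"offset":[-0.028,-0.402,-0.12],"twist":[0,0,3.7]},{"offset":[-0.028,-0.402,-0.12],"twist":[0,0,3.7]},{"offset":[-0.028,-0.402,-0.12],"twist":[0,0,3.7]}]' 0.6
python3 - <<'E'
from h import *
o=get_obs();C=cam('wrist',o);im=get_image('wrist');t=get_image('top')
print(o['tool_pos'],yaw(o));go([.532,.1535,.064],3.3)
for s in syrs('wrist',im,C,.043,.4): print(*s)
a=cv2.resize(im[:,:,::-1],(480,300));b=cv2.resize(t[130:340,110:530,::-1],(600,300))
cv2.imwrite('pics/w10.png',np.vstack([cv2.resize(im[:230,:,::-1],(800,288)),cv2.resize(t[145:310,110:530,::-1],(800,312))]))
for s in syrs('top',t,cam('top'),.015): print(*s)
E
```

```text
t: 32.9
tool_pos: [0.5327, 0.152, 0.1979]
tool_rot: [3.14, 0.089, 0.001]
contact_force: [-0.7, 0.5, 0.1]
opening: 0.0511
grip_force: 0.0
[0.53268811 0.15199976 0.19786119] 3.2408628616785324
offset [-0.0, -0.001, 0.133] twist z -0.1 | q6 1.66
0.9 [592. 349.] [115.  48.] 0.7 [-123.   65.]
0.59 [598. 222.] [113.  48.] 0.8 [-116.   66.]
0.76 [ 614. -276.] [115.  29.] 6.9 [-65.  62.]
0.71 [ 604. -170.] [114.  39.] 4.6 [-64.  61.]
0.6 [ 605. -212.] [115.  27.] 4.9 [-61.  65.]
0.56 [ 611. -314.] [115.  35.] 4.3 [-66.  63.]
0.56 [ 613. -244.] [118.  42.] 5.7 [-68.  67.]
0.53 [559. 371.] [32.  9.] 1.4 [-82.  16.]
```

View pics/w10.png

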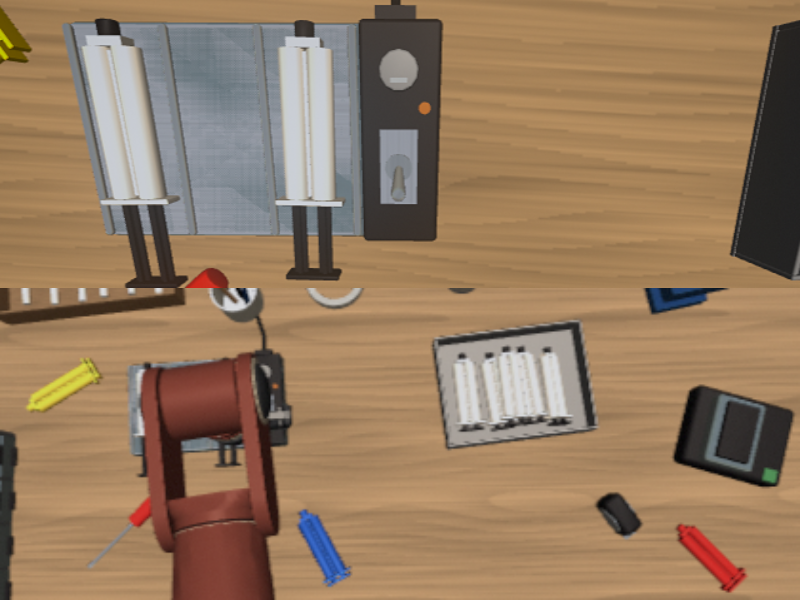

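Five are in the bin and both full ones lie in lanes. Now I switch on.

```bash
python3 -m crank '[{"offset":[-0.005,-0.001,0.04],"twist":[0,0,0]},{"offset":[-0.005,-0.001,0.06],"twist":[0,0,0]},{"offset":[-0.005,-0.001,0.07],"twist":[0,0,0]},{"offset":[-0.005,-0.001,0.08],"twist":[0,0,0]},{"offset":[-0.005,-0.001,0.08],"twist":[0,0,0]},{"offset":[-0.005,-0.001,0.08],"twist":[0,0,0]},{"offset":[-0.005,-0.001,0.11],"twist":[0,0,0]},{"offset":[-0.002,-0.001,0.133],"twist":[0,0,0]},{"offset":[-0.002,-0.001,0.133],"twist":[0,0,0]},{"offset":[0.01,-0.001,0.133],"twist":[0,0,0]},{"offset":[0.02,-0.001,0.133],"twist":[0,0,0]},{"offset":[0.028,-0.001,0.133],"twist":[0,0,0]},{"offset":[0.034,-0.001,0.133],"twist":[0,0,0]},{"offset":[0.034,-0.001,0.133],"twist":[0,0,0]},{"offset":[0.02,-0.001,0.12],"twist":[0,0,0]},{"offset":[-0.01,-0.001,0.06],"twist":[0,0,0]},{"offset":[-0.06,0.06,0],"twist":[0,0,0]},{"offset":[-0.06,0.15,-0.02],"twist":[0,0,0]},{"offset":[-0.06,0.15,-0.02],"twist":[0,0,0]},{"offset":[-0.06,0.15,-0.02],"twist":[0,0,0]}]' 0 20
python3 - <<'E'
from h import *
o=get_obs();im=get_image('wrist');t=get_image('top');print(o['tool_pos'])
cv2.imwrite('pics/w11.png',np.vstack([cv2.resize(im[:230,:,::-1],(800,288)),cv2.resize(t[145:310,110:530,::-1],(800,312))]))
E
```

```text
t: 35.6
tool_pos: [0.4818, -0.0034, 0.22]
tool_rot: [3.139, 0.083, 0.008]
contact_force: [-0.2, 0.4, -0.0]
opening: 0.0002
grip_force: 0.0
[ 0.48175712 -0.00335465  0.22004494]
```

View pics/w11.png

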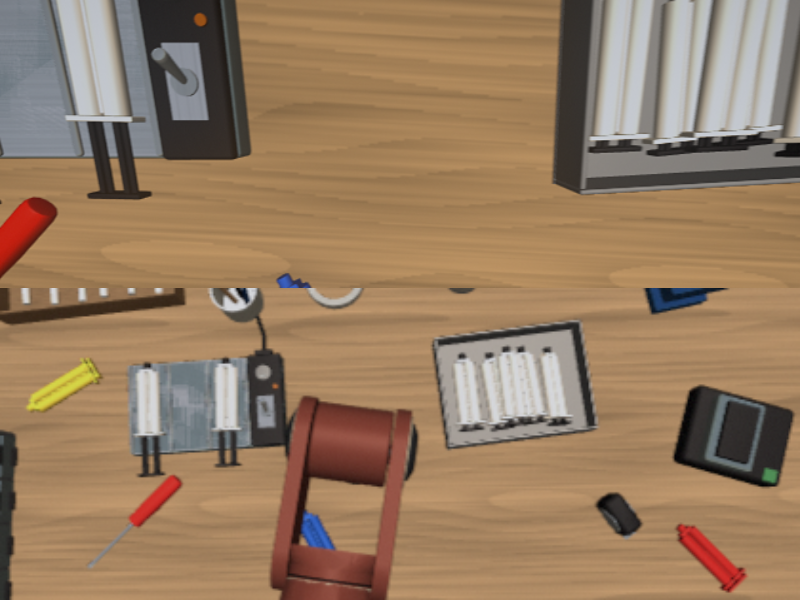

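The toggle now leans to the back (tip 160,52, base 187,80), so it is ON. The full syringes lie in their lanes and five spent ones are in the bin.

```bash
python3 -c "
from station import *
print(finish_job())"
```

```text
the job is handed in; nothing more can be done
None
```

The job is handed in, with no verdict returned: both full syringes are flat in their own warmer lanes, all five spent ones are in the bin, and the mains toggle, which I found on and switched off before handling, is back on.

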